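# Set a brass dome with the spring press

### The job

Push the sled of the little bench press in until it is fully home under the plunger, then press the plunger's head down until its nose stops firmly on the brass dome, without ramming it, and hold it there for a good second. Let the plunger spring back up, then draw the sled out again as far as it goes. Leave the other things on the bench where they are.

Things in the scene. Friction and masses are not known exactly. Their poses are not given: they have to be found in the camera images.
- press: Fixed bench press. Origin on the table right below the plunger's vertical axis; +x from its open front (facing the robot at yaw 0) to its column, z up. Base plate 120 mm wide, 18 thick, x -215 to 90 mm; two rails at y = -42 and 42, tops at z = 30. Column x 54 to 90, 70 wide, to z = 155.
- bridge_tip (a point): Front end of the press's grey arm, at the middle of its top edge: x = -46 mm, z = 155 mm in the press's frame. The arm is 56 mm wide, 22 mm thick, runs back to the column and guides the plunger. Nothing stands above it but the plunger.
- plunger: Spring plunger of the press: round flat wooden head, 44 mm across, 12 thick, on a steel stem. Origin: centre of the head's flat top, z up; 207 mm above the table when up. It moves only straight down. The spring pushes back with about 5 N at first, 0.2 N more per mm (about 11 N at 33 mm). Released, it springs back up by itself.
- nose (a point): Centre of the lower face of the plunger's steel nose (18 mm across), 109 mm below the head's top. It stops on the dome after 15 to 33 mm of stroke, not measured: felt as a sudden rise of force above the spring's. It must keep bearing on the dome with more than 4 N (14 to 20 N on the head in all is good); 30 N on the dome is ramming and spoils it.
- sled: Steel sled sliding along the press's x; friction 2.5 N, stays where left. Origin: middle of the top edge of its upright front tab, axes as the press's. Tab 10 mm thick (x), 46 wide (y), top 85 mm over the table, foot at 32, free on both faces. Origin at x = -135 mm in the press's frame when home on its end stop, -195 fully out on the other; starts 18 to 48 mm out.
- pot_top (a point): Centre of the pitch surface of the round dark pot on the sled, 135 mm behind the tab, 62 mm over the table; pot 76 mm across, 92 mm of free space between it and the tab. A brass dome (40 mm ball) is sunk in the pitch, its top 65 to 83 mm over the table, differing each time. With the sled home it is under the nose.
- pot: Bystander: loose round dark steel pot with pitch and a brass dome, 88 mm across and 60 mm high, origin at the centre of its underside.
- hammer: Bystander: hammer lying on the bench, about 240 mm long, origin near its middle, handle towards its -x.
- bowl: Bystander: small brass bowl, 80 mm across, 35 mm high, origin at the centre of its underside.

How it is judged:
On the way, in this order (a step that is already met when the one before it is completed fails the run):
1. the sled is fully home (within 3 mm) and the plunger up (x of sled in the frame of press above -0.138 m and z of plunger in the frame of press above 0.204 m), for 0.2 s.
2. with the sled home, the plunger's nose bears on the dome with more than 4 N and less than 30 N, for 0.7 s (x of sled in the frame of press above -0.138 m and contact force between plunger and sled between 4 and 30 N), for 0.7 s.
3. the plunger is up again and the sled drawn out to within 5 mm of its outer end stop (z of plunger in the frame of press above 0.204 m and x of sled in the frame of press below -0.19 m), for 0.2 s.
At the end, for the whole second after the job is handed in: The plunger is fully up (within 3 mm), the sled is drawn out to within 5 mm of its outer end stop, both are at rest, and the pot, hammer and bowl lie within 30 mm of where they were (all of step 3 and linear speed of each of sled, plunger below 0.01 m/s and distance of each of pot, hammer, bowl from where it was at the start of the episode below 0.03 m); the robot touches nothing.
It fails at once if the plunger's nose is rammed onto the dome with 30 N or more (contact force between plunger and sled above 30 N).
It fails at once if the pot is moved by more than 30 mm (distance of pot from where it was at the start of the episode above 0.03 m).
It fails at once if the hammer is moved by more than 30 mm (distance of hammer from where it was at the start of the episode above 0.03 m).
It fails at once if the bowl is moved by more than 30 mm (distance of bowl from where it was at the start of the episode above 0.03 m).
It also fails if it takes over 72 s, if anything falls off the work surface, if the arm or the gripper's body presses on something with over 40 N, if the wrist force passes 120 N, or if a joint passes its speed limit or range.

### The arm

A 7-joint arm with a two-finger parallel gripper is mounted at the origin on the work surface. World frame = base frame: x ahead of the robot, y to its left, z up, the work surface at z = 0. Lengths are in m, angles in rad, forces in N, time in s.
With the tool pointing down it reaches from about 0.4 to 0.925 m from the base axis. Payload 4.1 kg.
Tool frame: the origin (TCP) lies midway between the tips of the shut fingers; the grasp point (between the pads) lies robot.tcp_to_grasp behind it (robot.tcp_to_grasp is the distance from the TCP to the grasp point, in m); z points along the fingers, y is the line along which they close (so a half turn about z gives the same grasp; the last joint's range is limited). The gripper opens to 85 mm and grips with 20 to 120 N. Pads are 22 mm wide; open, the fingers measure 114 mm over their backs; the gripper's body (76 mm by 85 mm) begins 54 mm behind the grasp point. The pads swing forward as they close: fully open they stand 13 mm farther back than shut.
Start: joints at [-1.375, 0.398, 0.045, 1.537, -0.019, 1.207, -0.051], TCP at [0.189, 0.622, 0.231] pointing down, gripper open.
Joint ranges: [-2.82, 2.82], [-0.49, 2.23], [-1.37, 1.46], [0, 2.46], [-1.36, 4.5], [0.23, 2], [-2.94, 2.94]. Speed limits (rad/s): [2.57, 2.57, 3.14, 3.14, 3.14, 3.14, 3.14].

### API

Orientations are given as [roll, pitch, yaw] about the fixed x, y, z axes, in that order (R = Rz(yaw) Ry(pitch) Rx(roll)).
In Python, from plant import get_state, eyes, order, spotter, robot gives the robot as it stands. The module is installed in compiled form; this text tells all that it offers.
- The arm moves only by the tool arm_command, never from a script. Its argument "series" is a list of rows, each an object with "travel": the shift along the tool's x, y, z normalised to -1 to 1, where 1 is 0.02 m, a list of three; "twist": the turn, a rotation vector about the tool's x, y, z normalised to -1 to 1, where 1 is 0.15 rad, a list of three; "claw": the closure, from -1 (fully open) to 1 (shut). A call has exactly 8 rows; each row shifts and turns the commanded pose from where the row before left it, along the tool's axes as they then stand; what a row does not reach is not made up. A row lasts 1/10 s, in which the tool goes at most 50 mm and 8.59 degrees, less where a joint would pass 70% of its speed; a pose out of reach is approached as far as the arm can. A call with a number of a shift or a turn outside -1 to 1 is refused whole. A call with a gripper value outside its range is refused whole. The fingers move at their own pace and stop on an object; the grip force is fixed at half the most. Time passes only in rows, so rows that do not move let the fingers close, or fill a call up. It gives the time, the measured TCP pose, the force, the opening and the grip force at its end, in the units of the state.
- get_state(): the state, without advancing time (a new reading comes with each control period).
- eyes.capture(name): name is "scene" or "side" or "wrist"; returns a dict with "img" (384x512x3 uint8, blue, green, red), "fx", "fy", "cx", "cy" (pixels), "camera_from_world" (4x4, takes a point from world to camera coordinates). Camera axes: x right, y up, looking along -z (the intrinsics and any distortion apply to the point x, -y, -z); pixel columns grow to the right and rows downward; lengths in m; the calibration is good to about 2 mm. A picture is of the moment at which its call begins. There is no depth.
- order.sign_off(): hands the job in; it is judged then, once.
Trained networks look in the newest picture that a camera, given by its name, has taken for a name from the list of things; names that differ only in an ending like _2 or _b are one class to them, and where a whole thing is asked for, a point or a joint stands for the part that bears it (a point fixed in the world has none). Each returns a list of dicts, best first, with "p" (0 to 1); they miss things now and then, are a little off and sometimes report something else, mostly with a low value. They report only what shows in the picture. A call takes as long as a camera call.
- spotter.recognise(camera, query): "box" ([left, top, right, bottom] in pixels, round what is visible of it).
- spotter.landmark_of(camera, query): "centre" ([column, row] in pixels: a listed point, or the origin of a listed thing).
The state is a dict: "time_s": time; "q": joint angles; "joint_vel": joint speeds; "joint_torque": joint torques, N m; "position": TCP position; "ee_rot": TCP orientation; "force": force on the tool from outside, world axes, zero at the start; "torque": the same for the moment, N m; "gripper_width": finger opening in m; "grasp_force": force on a finger pad.
Only numpy, scipy, OpenCV 4.12 (cv2) and the standard library are available. Lean on these libraries where they do the work, as an engineer would, in place of code of your own. Each camera call takes 0.05 s, during which the arm holds its last target. There are 200 camera calls.

## Working session

There is one attempt and no reset: what is moved stays moved. The work goes in short steps, Python scripts to look and compute and a tool call to move; the robot and the scene stay as the last step left them, time stands still between calls to the robot, and variables do not carry over. Pictures are saved under pics/ and viewed, at most 10 in all, crops included, and the job is handed in when it is done.

Besides the shell and the picture viewer there is one more tool, called after ">>>" in YAML: its name, and indented under it one key for each argument. arm_command: Moves the arm, as the interface text tells. Scaled input: -1 to 1 covers 0.02 m each way for a shift and 0.15 rad each way for a turn. Its arguments: {"type":"object","properties":{"series":{"type":"array"}},"required":["series"]}

```bash
mkdir -p pics; cat > h.py <<'E'
import numpy as np, cv2
from plant import get_state, eyes, order, spotter, robot
from scipy.spatial.transform import Rotation as R
from scipy.optimize import least_squares
def proj(c,P):
    p=c["camera_from_world"]@np.append(P,1); return np.array([c["cx"]+c["fx"]*p[0]/-p[2], c["cy"]+c["fy"]*-p[1]/-p[2]])
E
python3 - <<'E'
from h import *
s=get_state(); print({k:np.round(v,3) for k,v in s.items()}); print(robot, getattr(robot,'tcp_to_grasp',None))
ims=[]
for n in("scene","side"):
    c=eyes.capture(n); ims.append(c["img"]); print(n,[k for k in c if k!='img'],c["fx"],c["cx"],c["cy"]); print(np.round(c["camera_from_world"],3).tolist())
    for q in("press","bridge_tip","plunger","nose","sled","pot_top","pot","hammer","bowl"):
        print(q,[(np.round(d["centre"],1).tolist(),round(d["p"],2)) for d in spotter.landmark_of(n,q)[:3]])
cv2.imwrite("pics/a.png",cv2.resize(np.hstack(ims),(800,300)))
cv2.imwrite("pics/scene.png",ims[0]);cv2.imwrite("pics/side.png",ims[1])
E
```

```text
{'time_s': np.float64(0.0), 'q': array([-1.375,  0.399,  0.045,  1.538, -0.019,  1.207, -0.051]), 'joint_vel': array([-0.002,  0.   ,  0.   , -0.001,  0.002,  0.003, -0.001]), 'joint_torque': array([ 0.0000e+00, -4.7511e+01,  1.3650e+00, -2.5423e+01,  1.2000e-02,
        9.0000e-03, -0.0000e+00]), 'position': array([0.189, 0.621, 0.23 ]), 'ee_rot': array([-3.14 ,  0.   ,  2.847]), 'force': array([0.072, 0.115, 0.009]), 'torque': array([-0.006,  0.011,  0.056]), 'grasp_force': np.float64(0.0), 'gripper_width': np.float64(0.085)}
<Robot object at 0x7f89ad8bc050> 0.0187
scene ['fx', 'fy', 'cx', 'cy', 'camera_from_world'] 406.54441230232294 258.5676329851129 188.152853944937
[[-0.56, 0.829, 0.007, 0.299], [-0.65, -0.444, 0.617, 0.241], [0.514, 0.341, 0.787, -1.638], [0.0, 0.0, 0.0, 1.0]]
press []
bridge_tip [([252.6, 206.1], 0.61)]
plunger [([247.0, 207.8], 0.63)]
nose []
sled [([266.9, 192.3], 0.94)]
pot_top [([251.1, 227.9], 0.83)]
pot [([363.7, 275.0], 0.67), ([179.1, 179.8], 0.35)]
hammer [([180.7, 177.5], 0.66)]
bowl [([250.0, 229.2], 0.74), ([379.5, 242.9], 0.59)]
side ['fx', 'fy', 'cx', 'cy', 'camera_from_world'] 461.62903885029874 255.3521460938267 193.37414574191817
[[0.946, -0.324, 0.008, -0.49], [0.217, 0.652, 0.726, -0.211], [-0.24, -0.685, 0.688, -1.449], [0.0, 0.0, 0.0, 1.0]]
press [([285.1, 209.9], 0.66)]
bridge_tip [([276.3, 180.7], 0.66)]
plunger [([289.5, 166.9], 0.54)]
nose []
sled [([241.9, 208.1], 0.57)]
pot_top [([279.8, 200.5], 0.56)]
pot [([227.4, 154.1], 0.67)]
hammer [([301.5, 299.5], 0.59), ([283.7, 209.0], 0.57)]
bowl [([200.0, 163.6], 0.64)]
```

View pics/scene.png

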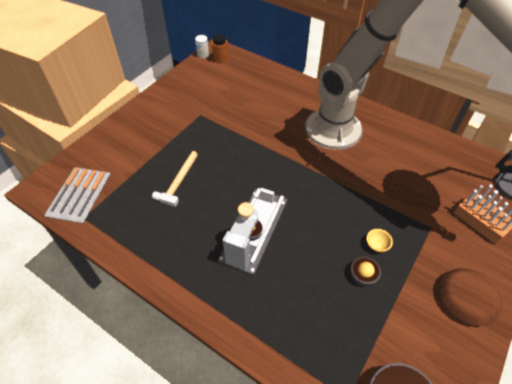

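View pics/side.png

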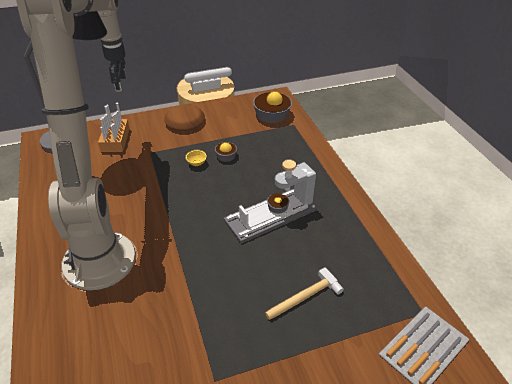

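The scene view shows the press near (255,230), with its wooden head at (246,209) and its tab at (267,192). The side view shows the head at (289,166) and the tab at (242,211). The hammer, pot and bowl all stand clear of it.

```bash
cat > fit.py <<'E'
from h import *
C={n:eyes.capture(n) for n in("scene","side")}
M={"plunger":lambda d:(0,0,.207),"bridge_tip":lambda d:(-.046,0,.155),"sled":lambda d:(-.135-d,0,.085),"pot_top":lambda d:(-d,0,.062)}
obs=[]
for n in C:
    for q in M:
        for d in spotter.landmark_of(n,q)[:1]: obs.append((n,q,np.array(d["centre"])))
def W(v,P): c,s=np.cos(v[2]),np.sin(v[2]); return np.array([v[0]+c*P[0]-s*P[1],v[1]+s*P[0]+c*P[1],P[2]])
def res(v): return np.concatenate([proj(C[n],W(v,M[q](v[3])))-o for n,q,o in obs])
best=min((least_squares(res,[.65,0,y,.03],loss="soft_l1",f_scale=1.5) for y in np.arange(-3,3.2,.5)),key=lambda r:r.cost)
v=best.x
if __name__=="__main__":
    print(np.round(v,4),best.cost)
    for (n,q,o),r in zip(obs,res(v).reshape(-1,2)): print(n,q,np.round(r,1))
    out=[]
    for n in C:
        k=5; p0=proj(C[n],W(v,(-.06,0,.1))).astype(int)-[50,55]
        im=cv2.resize(C[n]["img"][p0[1]:p0[1]+110,p0[0]:p0[0]+80*1+20],None,fx=4,fy=4,interpolation=cv2.INTER_CUBIC)
        def poly(L,col,cl=True): cv2.polylines(im,[np.array([((proj(C[n],W(v,P))-p0+.5)*4) for P in L],np.int32)],cl,col,1)
        b=lambda x0,x1,w,z:[(x0,-w,z),(x1,-w,z),(x1,w,z),(x0,w,z)]
        t=np.linspace(0,6.28,25); d=v[3]
        poly(b(-.215,.09,.06,.018),(0,255,0)); poly(b(-.046,.09,.028,.155),(255,0,255)); poly(b(-.14-d,-.13-d,.023,.085),(0,0,255))
        poly([(.022*np.cos(a),.022*np.sin(a),.207) for a in t],(255,255,0)); poly([(-d+.038*np.cos(a),.038*np.sin(a),.062) for a in t],(0,255,255))
        out.append(im)
    cv2.imwrite("pics/fit.png",np.hstack(out))
    print("tab",W(v,(-.135-d,0,.085)))
E
python3 fit.py
```

```text
[0.6369 0.017  0.1708 0.0318] 13.117793948629801
scene plunger [-1.8  0.4]
scene bridge_tip [-0.1  0.2]
scene sled [ 0.1 -1.6]
scene pot_top [-1.7  0.1]
side plunger [-0.3 -4.2]
side bridge_tip [-2.3  0.8]
side sled [ 1.  -1.3]
side pot_top [-2.1 -0.6]
tab [ 0.47259303 -0.0113595   0.085     ]
```

View pics/fit.png

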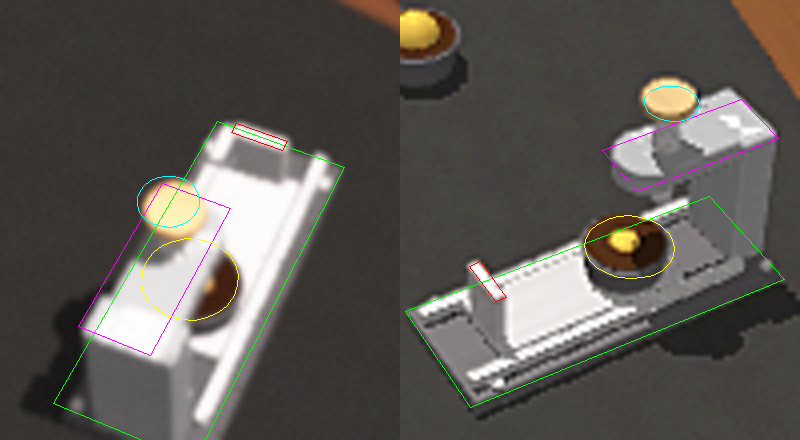

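The overlay shows the fit a few pixels off: too low in the side view, with the yaw slightly off in the scene view. I'll refine it with hand-picked corners.

```bash
python3 - <<'E'
import cv2
a=cv2.imread("pics/scene.png")[180:275,216:296]; b=cv2.imread("pics/side.png")[152:247,220:323]
f=lambda i,k:cv2.resize(i,None,fx=k,fy=k,interpolation=cv2.INTER_CUBIC)
cv2.imwrite("pics/c1.png",f(a,6)); cv2.imwrite("pics/c2.png",f(b,6))
E
```

```text
(no output)
```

View pics/c1.png

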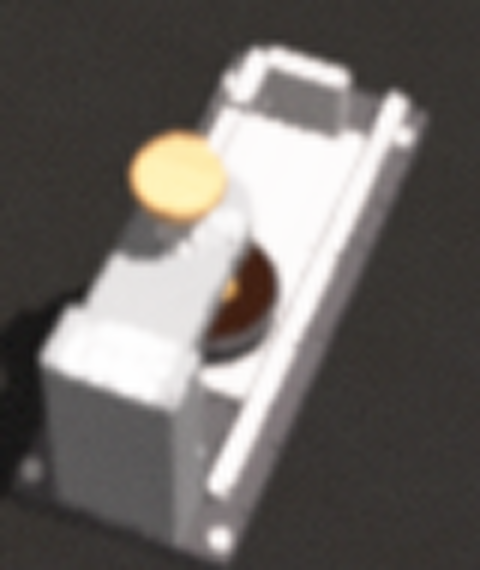

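View pics/c2.png

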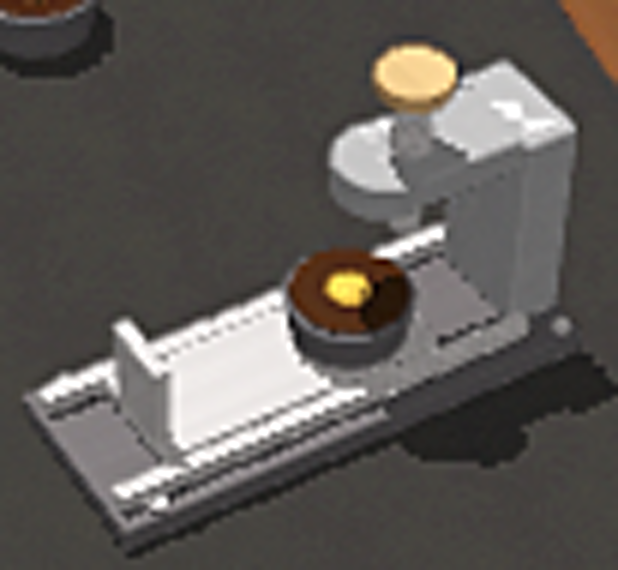

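```bash
cat > fit2.py <<'E'
from h import *
C={n:eyes.capture(n) for n in("scene","side")}
S=[((180,173),(0,0,.207),0),((42,360),(.09,-.035,.155),0),((172,408),(.09,.035,.155),0),((200,345),(.054,.035,.155),0),((312,68),(-.135,0,.085),1),((428,118),(-.215,.06,.018),0),((230,550),(.09,.06,.018),0)]
D=[((416,73),(0,0,.207),0),((505,60),(.09,.035,.155),0),((577,128),(.09,-.035,.155),0),((28,398),(-.215,.06,.018),0),((126,532),(-.215,-.06,.018),0),((120,322),(-.135,.023,.085),1),((170,370),(-.135,-.023,.085),1),((349,291),(0,0,.062),1)]
O=[("scene",np.array(p)/6+[216,180]-.4,P,m) for p,P,m in S]+[("side",np.array(p)/6+[220,152]-.4,P,m) for p,P,m in D]
def W(v,P): c,s=np.cos(v[2]),np.sin(v[2]); return np.array([v[0]+c*P[0]-s*P[1],v[1]+s*P[0]+c*P[1],P[2]])
def res(v): return np.concatenate([proj(C[n],W(v,np.array(P)-[m*v[3],0,0]))-o for n,o,P,m in O])
r=least_squares(res,[.63,.02,.17,.03],loss="soft_l1",f_scale=1.); v=r.x
print(np.round(v,4),r.cost)
for o,e in zip(O,res(v).reshape(-1,2)): print(o[0],o[2],np.round(e,1))
print("tab top centre",W(v,(-.135-v[3],0,.085)),"tcp now",get_state()["position"])
E
python3 fit2.py
```

```text
[0.6377 0.0248 0.2086 0.0334] 5.436057002240676
scene (0, 0, 0.207) [ 0.1 -0.1]
scene (0.09, -0.035, 0.155) [-0.8 -0.1]
scene (0.09, 0.035, 0.155) [0.6 0.3]
scene (0.054, 0.035, 0.155) [1.  0.4]
scene (-0.135, 0, 0.085) [-1.  0.]
scene (-0.215, 0.06, 0.018) [ 0.5 -1. ]
scene (0.09, 0.06, 0.018) [-0.5  2.2]
side (0, 0, 0.207) [-0.2  0.1]
side (0.09, 0.035, 0.155) [ 0.4 -0.2]
side (0.09, -0.035, 0.155) [0.6 0.1]
side (-0.215, 0.06, 0.018) [-1.4 -0.3]
side (-0.215, -0.06, 0.018) [-0.3  0.6]
side (-0.135, 0.023, 0.085) [0.3 0. ]
side (-0.135, -0.023, 0.085) [-0.9  0.8]
side (0, 0, 0.062) [ 0.3 -0.1]
tab top centre [ 0.472936   -0.01006172  0.085     ] tcp now [0.18880963 0.62200043 0.23133797]
```

>>> arm_command:
  series:
    - {"travel": [0, 0, 0], "twist": [0, 0, -0.84], "claw": 1}
    - {"travel": [0, 0, 0], "twist": [0, 0, -0.84], "claw": 1}
    - {"travel": [0, 0, 0], "twist": [0, 0, -0.84], "claw": 1}
    - {"travel": [0, 0, 0], "twist": [0, 0, -0.83], "claw": 1}
    - {"travel": [-1, -1, 0], "twist": [0, 0, 0], "claw": 1}
    - {"travel": [-1, -1, 0], "twist": [0, 0, 0], "claw": 1}
    - {"travel": [-1, -1, 0], "twist": [0, 0, 0], "claw": 1}
    - {"travel": [-1, -1, 0], "twist": [0, 0, 0], "claw": 1}

```text
time_s: 2.4
position: [0.2846, 0.5596, 0.2314]
ee_rot: [3.141, 0.0, -2.934]
force: [0.5, -0.5, -0.6]
gripper_width: 0.0004
grasp_force: 0.0
```

```bash
cat > st.py <<'E'
from h import *
V=(.6377,.0248,.2086)
s=get_state(); p=s["position"]; c,q=np.cos(V[2]),np.sin(V[2]); d=p[:2]-V[:2]
print("press-frame tcp mm",np.round([1e3*(c*d[0]+q*d[1]),1e3*(-q*d[0]+c*d[1]),1e3*p[2]],1),"rpy",np.round(s["ee_rot"],3),"F",np.round(s["force"],1),"t",s["time_s"],"q",np.round(s["q"],2),"w",s["gripper_width"])
E
python3 st.py
```

```text
press-frame tcp mm [-234.7  596.3  231.4] rpy [ 3.141  0.    -2.934] F [ 0.5 -0.5 -0.6] t 2.4 q [-1.16  0.36 -0.01  1.59  0.    1.19  0.61] w 0.000421569027674214
```

>>> arm_command:
  series:
    - {"travel": [-1, -1, 0], "twist": [0, 0, 0], "claw": 1}
    - {"travel": [-1, -1, 0], "twist": [0, 0, 0], "claw": 1}
    - {"travel": [-1, -1, 0], "twist": [0, 0, 0], "claw": 1}
    - {"travel": [0, -1, 0], "twist": [0, 0, 0], "claw": 1}
    - {"travel": [0, -1, 0], "twist": [0, 0, 0], "claw": 1}
    - {"travel": [0, -1, 0], "twist": [0, 0, 0], "claw": 1}
    - {"travel": [0, -1, 0], "twist": [0, 0, 0], "claw": 1}
    - {"travel": [0, -1, 0], "twist": [0, 0, 0], "claw": 1}

```text
time_s: 3.2
position: [0.3755, 0.4149, 0.2314]
ee_rot: [3.141, 0.0, -2.934]
force: [-0.6, -0.4, 0.0]
gripper_width: -0.0
grasp_force: 0.0
```

>>> arm_command:
  series:
    - {"travel": [0, -1, 0], "twist": [0, 0, 0], "claw": 1}
    - {"travel": [0, -1, 0], "twist": [0, 0, 0], "claw": 1}
    - {"travel": [0, -1, 0], "twist": [0, 0, 0], "claw": 1}
    - {"travel": [0, -1, 0], "twist": [0, 0, 0], "claw": 1}
    - {"travel": [0, -1, 0], "twist": [0, 0, 0], "claw": 1}
    - {"travel": [0, -1, 0], "twist": [0, 0, 0], "claw": 1}
    - {"travel": [0, -1, 0], "twist": [0, 0, 0], "claw": 1}
    - {"travel": [0, -1, 0], "twist": [0, 0, 0], "claw": 1}

```text
time_s: 4.0
position: [0.4084, 0.258, 0.2314]
ee_rot: [3.141, 0.0, -2.934]
force: [0.3, -0.8, -0.3]
gripper_width: 0.0004
grasp_force: 0.0
```

>>> arm_command:
  series:
    - {"travel": [0, -1, 0], "twist": [0, 0, 0], "claw": 1}
    - {"travel": [0, -1, 0], "twist": [0, 0, 0], "claw": 1}
    - {"travel": [0, -1, 0], "twist": [0, 0, 0], "claw": 1}
    - {"travel": [0, -1, 0], "twist": [0, 0, 0], "claw": 1}
    - {"travel": [0, -1, 0], "twist": [0, 0, 0], "claw": 1}
    - {"travel": [0, -1, 0], "twist": [0, 0, 0], "claw": 1}
    - {"travel": [0.5, -1, 0], "twist": [0, 0, 0], "claw": 1}
    - {"travel": [1, -1, 0], "twist": [0, 0, 0], "claw": 1}

```text
time_s: 4.8
position: [0.4125, 0.0955, 0.2314]
ee_rot: [3.142, 0.001, -2.934]
force: [0.9, 0.4, 0.1]
gripper_width: -0.0004
grasp_force: 0.0
```

```bash
python3 st.py
```

```text
press-frame tcp mm [-205.7  115.8  231.4] rpy [ 3.142e+00  1.000e-03 -2.934e+00] F [0.9 0.4 0.1] t 4.8 q [-0.62 -0.02  0.29  2.05  0.01  1.11  1.44] w -0.0004424141477960716
```

>>> arm_command:
  series:
    - {"travel": [0, -1, 0], "twist": [0, 0, 0], "claw": 1}
    - {"travel": [0, -1, 0], "twist": [0, 0, 0], "claw": 1}
    - {"travel": [0, -1, 0], "twist": [0, 0, 0], "claw": 1}
    - {"travel": [0, -1, 0.5], "twist": [0, 0, 0], "claw": 1}
    - {"travel": [0, -1, 1], "twist": [0, 0, 0], "claw": 1}
    - {"travel": [0, -0.8, 1], "twist": [0, 0, 0], "claw": 1}
    - {"travel": [0, 0, 1], "twist": [0, 0, 0], "claw": 1}
    - {"travel": [0, 0, 1], "twist": [0, 0, 0], "claw": 1}

```text
time_s: 5.6
position: [0.4357, -0.0178, 0.1407]
ee_rot: [3.141, 0.001, -2.935]
force: [-0.7, 0.4, 0.5]
gripper_width: -0.0004
grasp_force: 0.0
```

>>> arm_command:
  series:
    - {"travel": [0, 0, 1], "twist": [0, 0, 0], "claw": 1}
    - {"travel": [0, 0, 1], "twist": [0, 0, 0], "claw": 1}
    - {"travel": [0, 0, 1], "twist": [0, 0, 0], "claw": 1}
    - {"travel": [0, 0, 0.8], "twist": [0, 0, 0], "claw": 1}
    - {"travel": [0, 0, 0.5], "twist": [0, 0, 0], "claw": 1}
    - {"travel": [0, 0, 0], "twist": [0, 0, 0], "claw": 1}
    - {"travel": [0, 0, 0], "twist": [0, 0, 0], "claw": 1}
    - {"travel": [0, 0, 0], "twist": [0, 0, 0], "claw": 1}

```text
time_s: 6.4
position: [0.4367, -0.0168, 0.0561]
ee_rot: [3.141, 0.002, -2.934]
force: [0.8, 0.3, -0.4]
gripper_width: -0.0004
grasp_force: 0.0
```

```bash
python3 st.py; python3 -c "
from h import *
c=eyes.capture('side');cv2.imwrite('pics/d.png',cv2.resize(c['img'][110:260,180:340],None,fx=4,fy=4,interpolation=cv2.INTER_CUBIC))"
```

```text
press-frame tcp mm [-205.2    1.    56.1] rpy [ 3.141e+00  2.000e-03 -2.934e+00] F [ 0.8  0.3 -0.4] t 6.4 q [-0.42  0.28  0.41  2.21 -0.17  0.68  1.89] w -0.00038126454667222244
```

View pics/d.png

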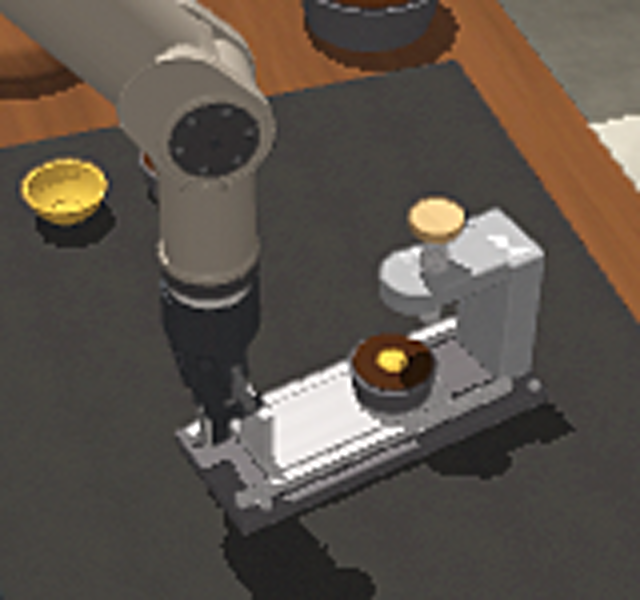

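The shut fingers stand in front of the tab, at about (215,430) with the tab at (258,430). Now pushing.

>>> arm_command:
  series:
    - {"travel": [-0.4, 0, 0], "twist": [0, 0, 0], "claw": 1}
    - {"travel": [-0.4, 0, 0], "twist": [0, 0, 0], "claw": 1}
    - {"travel": [-0.3, 0, 0], "twist": [0, 0, 0], "claw": 1}
    - {"travel": [-0.3, 0, 0], "twist": [0, 0, 0], "claw": 1}
    - {"travel": [-0.3, 0, 0], "twist": [0, 0, 0], "claw": 1}
    - {"travel": [-0.2, 0, 0], "twist": [0, 0, 0], "claw": 1}
    - {"travel": [-0.2, 0, 0], "twist": [0, 0, 0], "claw": 1}
    - {"travel": [0, 0, 0], "twist": [0, 0, 0], "claw": 1}

```text
time_s: 7.25
position: [0.4778, -0.0079, 0.0552]
ee_rot: [-3.141, 0.001, -2.934]
force: [-0.5, 0.3, -0.4]
gripper_width: 0.0002
grasp_force: 0.4
```

>>> arm_command:
  series:
    - {"travel": [-0.1, 0, 0], "twist": [0, 0, 0], "claw": 1}
    - {"travel": [-0.1, 0, 0], "twist": [0, 0, 0], "claw": 1}
    - {"travel": [-0.1, 0, 0], "twist": [0, 0, 0], "claw": 1}
    - {"travel": [-0.1, 0, 0], "twist": [0, 0, 0], "claw": 1}
    - {"travel": [0, 0, 0], "twist": [0, 0, 0], "claw": 1}
    - {"travel": [0, 0, 0], "twist": [0, 0, 0], "claw": 1}
    - {"travel": [0, 0, 0], "twist": [0, 0, 0], "claw": 1}
    - {"travel": [0, 0, 0], "twist": [0, 0, 0], "claw": 1}

```text
time_s: 8.05
position: [0.4853, -0.0064, 0.0554]
ee_rot: [-3.142, 0.001, -2.934]
force: [-1.7, 0.9, -0.6]
gripper_width: 0.0002
grasp_force: 0.5
```

```bash
python3 st.py
```

```text
press-frame tcp mm [-155.6    1.    55.4] rpy [-3.142e+00  1.000e-03 -2.934e+00] F [-1.7  0.9 -0.6] t 8.05 q [-0.41  0.35  0.39  2.1  -0.2   0.72  1.9 ] w 0.00019761026867360954
```

>>> arm_command:
  series:
    - {"travel": [-0.1, 0, 0], "twist": [0, 0, 0], "claw": 1}
    - {"travel": [-0.1, 0, 0], "twist": [0, 0, 0], "claw": 1}
    - {"travel": [-0.1, 0, 0], "twist": [0, 0, 0], "claw": 1}
    - {"travel": [-0.05, 0, 0], "twist": [0, 0, 0], "claw": 1}
    - {"travel": [0, 0, 0], "twist": [0, 0, 0], "claw": 1}
    - {"travel": [0, 0, 0], "twist": [0, 0, 0], "claw": 1}
    - {"travel": [0, 0, 0], "twist": [0, 0, 0], "claw": 1}
    - {"travel": [0, 0, 0], "twist": [0, 0, 0], "claw": 1}

```text
time_s: 8.85
position: [0.4906, -0.0052, 0.0552]
ee_rot: [3.141, -0.002, -2.934]
force: [-5.1, -0.1, 3.9]
gripper_width: 0.0
grasp_force: 2.7
```

>>> arm_command:
  series:
    - {"travel": [-0.1, 0, 0], "twist": [0, 0, 0], "claw": 1}
    - {"travel": [-0.1, 0, 0], "twist": [0, 0, 0], "claw": 1}
    - {"travel": [0, 0, 0], "twist": [0, 0, 0], "claw": 1}
    - {"travel": [0, 0, 0], "twist": [0, 0, 0], "claw": 1}
    - {"travel": [0, 0, 0], "twist": [0, 0, 0], "claw": 1}
    - {"travel": [0, 0, 0], "twist": [0, 0, 0], "claw": 1}
    - {"travel": [0, 0, 0], "twist": [0, 0, 0], "claw": 1}
    - {"travel": [0, 0, 0], "twist": [0, 0, 0], "claw": 1}

```text
time_s: 9.65
position: [0.4904, -0.0053, 0.0545]
ee_rot: [3.14, -0.011, -2.935]
force: [-12.5, -1.3, 10.0]
gripper_width: 0.0
grasp_force: 6.5
```

```bash
python3 st.py
```

```text
press-frame tcp mm [-150.3    1.1   54.5] rpy [ 3.14  -0.011 -2.935] F [-12.5  -1.3  10. ] t 9.65 q [-0.41  0.37  0.39  2.08 -0.21  0.74  1.9 ] w 3.3447004433854854e-05
```

>>> arm_command:
  series:
    - {"travel": [0.5, 0, 0], "twist": [0, 0, 0], "claw": 1}
    - {"travel": [0.5, 0, -0.5], "twist": [0, 0, 0], "claw": 1}
    - {"travel": [0, 0, -1], "twist": [0, 0, 0], "claw": 1}
    - {"travel": [0, 0, -1], "twist": [0, 0, 0], "claw": 1}
    - {"travel": [0, 0, -1], "twist": [0, 0, 0], "claw": 1}
    - {"travel": [0, 0, -1], "twist": [0, 0, 0], "claw": 1}
    - {"travel": [0, 0, -1], "twist": [0, 0, 0], "claw": 1}
    - {"travel": [0, 0, -1], "twist": [0, 0, 0], "claw": 1}

```text
time_s: 10.45
position: [0.4775, -0.0081, 0.1867]
ee_rot: [-3.141, 0.004, -2.934]
force: [0.3, -0.9, 0.3]
gripper_width: 0.0002
grasp_force: 0.0
```

>>> arm_command:
  series:
    - {"travel": [0, 0, -1], "twist": [0, 0, 0], "claw": 1}
    - {"travel": [0, 0, -1], "twist": [0, 0, 0], "claw": 1}
    - {"travel": [-1, 0, -1], "twist": [0, 0, 0], "claw": 1}
    - {"travel": [-1, 0, 0], "twist": [0, 0, 0], "claw": 1}
    - {"travel": [-1, 0, 0], "twist": [0, 0, 0], "claw": 1}
    - {"travel": [-1, 0, 0], "twist": [0, 0, 0], "claw": 1}
    - {"travel": [-1, 0, 0], "twist": [0, 0, 0], "claw": 1}
    - {"travel": [-1, 0, 0], "twist": [0, 0, 0], "claw": 1}

```text
time_s: 11.25
position: [0.5956, 0.017, 0.2457]
ee_rot: [-3.141, 0.004, -2.933]
force: [0.4, -0.2, -0.1]
gripper_width: 0.0
grasp_force: 0.0
```

```bash
python3 st.py
```

```text
press-frame tcp mm [-42.8   1.  245.7] rpy [-3.141  0.004 -2.933] F [ 0.4 -0.2 -0.1] t 11.25 q [-0.45  0.31  0.44  1.67 -0.14  1.19  1.81] w 4.908179639714953e-05
```

>>> arm_command:
  series:
    - {"travel": [-1, 0, 0], "twist": [0, 0, 0], "claw": 1}
    - {"travel": [-0.9, 0, 0], "twist": [0, 0, 0], "claw": 1}
    - {"travel": [0, 0, 0.5], "twist": [0, 0, 0], "claw": 1}
    - {"travel": [0, 0, 0.5], "twist": [0, 0, 0], "claw": 1}
    - {"travel": [0, 0, 0.5], "twist": [0, 0, 0], "claw": 1}
    - {"travel": [0, 0, 0], "twist": [0, 0, 0], "claw": 1}
    - {"travel": [0, 0, 0], "twist": [0, 0, 0], "claw": 1}
    - {"travel": [0, 0, 0], "twist": [0, 0, 0], "claw": 1}

```text
time_s: 12.05
position: [0.6307, 0.0242, 0.2159]
ee_rot: [3.141, 0.001, -2.934]
force: [0.6, -0.1, 0.2]
gripper_width: -0.0004
grasp_force: 0.0
```

```bash
python3 st.py; python3 -c "
from h import *
L=[eyes.capture(n)['img'] for n in ('scene','side')]
cv2.imwrite('pics/e.png',cv2.resize(np.hstack([L[0][175:275,206:306],L[1][145:245,220:320]]),None,fx=4,fy=4,interpolation=cv2.INTER_CUBIC))"
```

```text
press-frame tcp mm [ -7.    0.8 215.9] rpy [ 3.141e+00  1.000e-03 -2.934e+00] F [ 0.6 -0.1  0.2] t 12.05 q [-0.43  0.4   0.43  1.61 -0.18  1.16  1.82] w -0.0004464049298211056
```

View pics/e.png

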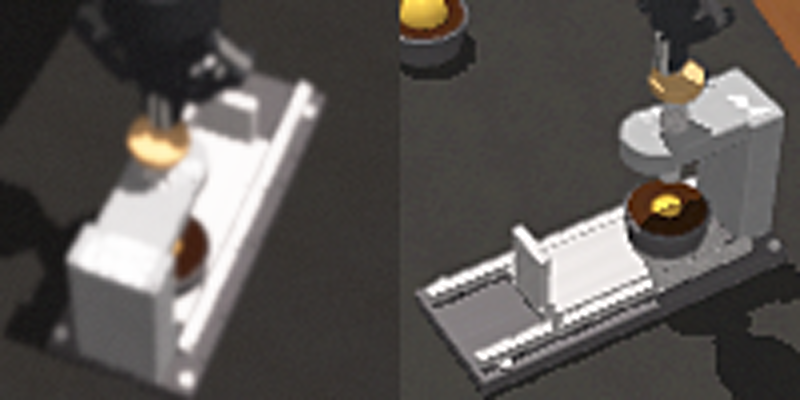

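The sled is in, with the pot at (667,207) under the nose, and the fingers are just above the head at (160,140). Centring the last 7 mm, then pressing.

>>> arm_command:
  series:
    - {"travel": [-0.35, 0, 0], "twist": [0, 0, 0], "claw": 1}
    - {"travel": [0, 0, 0.2], "twist": [0, 0, 0], "claw": 1}
    - {"travel": [0, 0, 0.2], "twist": [0, 0, 0], "claw": 1}
    - {"travel": [0, 0, 0.2], "twist": [0, 0, 0], "claw": 1}
    - {"travel": [0, 0, 0.2], "twist": [0, 0, 0], "claw": 1}
    - {"travel": [0, 0, 0.1], "twist": [0, 0, 0], "claw": 1}
    - {"travel": [0, 0, 0], "twist": [0, 0, 0], "claw": 1}
    - {"travel": [0, 0, 0], "twist": [0, 0, 0], "claw": 1}

```text
time_s: 12.95
position: [0.6378, 0.0259, 0.1983]
ee_rot: [3.141, 0.001, -2.934]
force: [-1.2, 1.6, 6.3]
gripper_width: 0.0002
grasp_force: 3.2
```

```bash
python3 st.py
```

```text
press-frame tcp mm [  0.3   1.  198.3] rpy [ 3.141e+00  1.000e-03 -2.934e+00] F [-1.2  1.6  6.3] t 12.95 q [-0.42  0.43  0.42  1.62 -0.19  1.14  1.83] w 0.0002171516214850794
```

>>> arm_command:
  series:
    - {"travel": [0, 0, 0.1], "twist": [0, 0, 0], "claw": 1}
    - {"travel": [0, 0, 0.1], "twist": [0, 0, 0], "claw": 1}
    - {"travel": [0, 0, 0.1], "twist": [0, 0, 0], "claw": 1}
    - {"travel": [0, 0, 0.1], "twist": [0, 0, 0], "claw": 1}
    - {"travel": [0, 0, 0.1], "twist": [0, 0, 0], "claw": 1}
    - {"travel": [0, 0, 0], "twist": [0, 0, 0], "claw": 1}
    - {"travel": [0, 0, 0], "twist": [0, 0, 0], "claw": 1}
    - {"travel": [0, 0, 0], "twist": [0, 0, 0], "claw": 1}

```text
time_s: 13.75
position: [0.6378, 0.0258, 0.1888]
ee_rot: [3.141, 0.001, -2.934]
force: [-2.6, 0.5, 7.5]
gripper_width: 0.0
grasp_force: 4.1
```

>>> arm_command:
  series:
    - {"travel": [0, 0, 0.05], "twist": [0, 0, 0], "claw": 1}
    - {"travel": [0, 0, 0.05], "twist": [0, 0, 0], "claw": 1}
    - {"travel": [0, 0, 0.05], "twist": [0, 0, 0], "claw": 1}
    - {"travel": [0, 0, 0], "twist": [0, 0, 0], "claw": 1}
    - {"travel": [0, 0, 0], "twist": [0, 0, 0], "claw": 1}
    - {"travel": [0, 0, 0], "twist": [0, 0, 0], "claw": 1}
    - {"travel": [0, 0, 0], "twist": [0, 0, 0], "claw": 1}
    - {"travel": [0, 0, 0], "twist": [0, 0, 0], "claw": 1}

```text
time_s: 14.55
position: [0.6378, 0.0259, 0.1859]
ee_rot: [3.141, 0.001, -2.934]
force: [-1.8, 1.7, 9.3]
gripper_width: -0.0
grasp_force: 4.4
```

>>> arm_command:
  series:
    - {"travel": [0, 0, 0.05], "twist": [0, 0, 0], "claw": 1}
    - {"travel": [0, 0, 0.05], "twist": [0, 0, 0], "claw": 1}
    - {"travel": [0, 0, 0.05], "twist": [0, 0, 0], "claw": 1}
    - {"travel": [0, 0, 0], "twist": [0, 0, 0], "claw": 1}
    - {"travel": [0, 0, 0], "twist": [0, 0, 0], "claw": 1}
    - {"travel": [0, 0, 0], "twist": [0, 0, 0], "claw": 1}
    - {"travel": [0, 0, 0], "twist": [0, 0, 0], "claw": 1}
    - {"travel": [0, 0, 0], "twist": [0, 0, 0], "claw": 1}

```text
time_s: 15.35
position: [0.6378, 0.0259, 0.1831]
ee_rot: [3.141, 0.001, -2.934]
force: [-3.6, 0.4, 8.2]
gripper_width: -0.0003
grasp_force: 4.7
```

>>> arm_command:
  series:
    - {"travel": [0, 0, 0.05], "twist": [0, 0, 0], "claw": 1}
    - {"travel": [0, 0, 0.05], "twist": [0, 0, 0], "claw": 1}
    - {"travel": [0, 0, 0.05], "twist": [0, 0, 0], "claw": 1}
    - {"travel": [0, 0, 0], "twist": [0, 0, 0], "claw": 1}
    - {"travel": [0, 0, 0], "twist": [0, 0, 0], "claw": 1}
    - {"travel": [0, 0, 0], "twist": [0, 0, 0], "claw": 1}
    - {"travel": [0, 0, 0], "twist": [0, 0, 0], "claw": 1}
    - {"travel": [0, 0, 0], "twist": [0, 0, 0], "claw": 1}

```text
time_s: 16.15
position: [0.6378, 0.0259, 0.1802]
ee_rot: [3.141, 0.001, -2.934]
force: [-2.2, 0.2, 9.4]
gripper_width: -0.0
grasp_force: 5.0
```

>>> arm_command:
  series:
    - {"travel": [0, 0, 0.05], "twist": [0, 0, 0], "claw": 1}
    - {"travel": [0, 0, 0.05], "twist": [0, 0, 0], "claw": 1}
    - {"travel": [0, 0, 0.05], "twist": [0, 0, 0], "claw": 1}
    - {"travel": [0, 0, 0], "twist": [0, 0, 0], "claw": 1}
    - {"travel": [0, 0, 0], "twist": [0, 0, 0], "claw": 1}
    - {"travel": [0, 0, 0], "twist": [0, 0, 0], "claw": 1}
    - {"travel": [0, 0, 0], "twist": [0, 0, 0], "claw": 1}
    - {"travel": [0, 0, 0], "twist": [0, 0, 0], "claw": 1}

```text
time_s: 16.95
position: [0.6379, 0.0259, 0.1773]
ee_rot: [3.141, 0.002, -2.934]
force: [-3.4, 0.7, 10.7]
gripper_width: 0.0006
grasp_force: 5.3
```

Stroke is now about 30 mm and only the spring pushes back.

>>> arm_command:
  series:
    - {"travel": [0, 0, 0.05], "twist": [0, 0, 0], "claw": 1}
    - {"travel": [0, 0, 0.05], "twist": [0, 0, 0], "claw": 1}
    - {"travel": [0, 0, 0.05], "twist": [0, 0, 0], "claw": 1}
    - {"travel": [0, 0, 0], "twist": [0, 0, 0], "claw": 1}
    - {"travel": [0, 0, 0], "twist": [0, 0, 0], "claw": 1}
    - {"travel": [0, 0, 0], "twist": [0, 0, 0], "claw": 1}
    - {"travel": [0, 0, 0], "twist": [0, 0, 0], "claw": 1}
    - {"travel": [0, 0, 0], "twist": [0, 0, 0], "claw": 1}

```text
time_s: 17.75
position: [0.6379, 0.0259, 0.1757]
ee_rot: [3.14, 0.002, -2.934]
force: [-5.6, 0.8, 17.5]
gripper_width: 0.0001
grasp_force: 8.4
```

Contact: the force rose suddenly to 17.5 N. I'll add a touch and hold.

>>> arm_command:
  series:
    - {"travel": [0, 0, 0.02], "twist": [0, 0, 0], "claw": 1}
    - {"travel": [0, 0, 0], "twist": [0, 0, 0], "claw": 1}
    - {"travel": [0, 0, 0], "twist": [0, 0, 0], "claw": 1}
    - {"travel": [0, 0, 0], "twist": [0, 0, 0], "claw": 1}
    - {"travel": [0, 0, 0], "twist": [0, 0, 0], "claw": 1}
    - {"travel": [0, 0, 0], "twist": [0, 0, 0], "claw": 1}
    - {"travel": [0, 0, 0], "twist": [0, 0, 0], "claw": 1}
    - {"travel": [0, 0, 0], "twist": [0, 0, 0], "claw": 1}

```text
time_s: 18.55
position: [0.6379, 0.0259, 0.1757]
ee_rot: [3.14, 0.002, -2.934]
force: [-6.4, 0.7, 19.4]
gripper_width: 0.0004
grasp_force: 9.2
```

>>> arm_command:
  series:
    - {"travel": [0, 0, 0], "twist": [0, 0, 0], "claw": 1}
    - {"travel": [0, 0, 0], "twist": [0, 0, 0], "claw": 1}
    - {"travel": [0, 0, 0], "twist": [0, 0, 0], "claw": 1}
    - {"travel": [0, 0, 0], "twist": [0, 0, 0], "claw": 1}
    - {"travel": [0, 0, 0], "twist": [0, 0, 0], "claw": 1}
    - {"travel": [0, 0, 0], "twist": [0, 0, 0], "claw": 1}
    - {"travel": [0, 0, 0], "twist": [0, 0, 0], "claw": 1}
    - {"travel": [0, 0, 0], "twist": [0, 0, 0], "claw": 1}

```text
time_s: 19.35
position: [0.6379, 0.0258, 0.1757]
ee_rot: [3.14, 0.002, -2.934]
force: [-7.3, 1.5, 19.0]
gripper_width: 0.0003
grasp_force: 9.2
```

>>> arm_command:
  series:
    - {"travel": [0, 0, -0.3], "twist": [0, 0, 0], "claw": 1}
    - {"travel": [0, 0, -0.5], "twist": [0, 0, 0], "claw": 1}
    - {"travel": [0, 0, -0.5], "twist": [0, 0, 0], "claw": 1}
    - {"travel": [0, 0, -0.5], "twist": [0, 0, 0], "claw": 1}
    - {"travel": [0, 0, -0.5], "twist": [0, 0, 0], "claw": 1}
    - {"travel": [0, 0, -0.6], "twist": [0, 0, 0], "claw": 1}
    - {"travel": [0, 0, -0.6], "twist": [0, 0, 0], "claw": 1}
    - {"travel": [0, 0, 0], "twist": [0, 0, 0], "claw": 1}

```text
time_s: 20.15
position: [0.6386, 0.0256, 0.2439]
ee_rot: [-3.141, 0.003, -2.934]
force: [0.5, 0.7, 0.1]
gripper_width: 0.0001
grasp_force: 0.0
```

>>> arm_command:
  series:
    - {"travel": [1, 0, 0], "twist": [0, 0, 0], "claw": 1}
    - {"travel": [1, 0, 0], "twist": [0, 0, 0], "claw": 1}
    - {"travel": [1, 0, 0], "twist": [0, 0, 0], "claw": 1}
    - {"travel": [1, 0, 0], "twist": [0, 0, 0], "claw": 1}
    - {"travel": [1, 0, 0], "twist": [0, 0, 0], "claw": 1}
    - {"travel": [0.6, 0, 0], "twist": [0, 0, 0], "claw": 1}
    - {"travel": [0, 0, 0], "twist": [0, 0, 0], "claw": 1}
    - {"travel": [0, 0, 0], "twist": [0, 0, 0], "claw": 1}

```text
time_s: 20.95
position: [0.5285, 0.0029, 0.242]
ee_rot: [3.141, 0.001, -2.934]
force: [0.2, 0.5, 1.4]
gripper_width: -0.0001
grasp_force: 0.0
```

```bash
python3 st.py; python3 -c "
from h import *
L=[eyes.capture(n)['img'] for n in ('scene','side')]
cv2.imwrite('pics/f.png',cv2.resize(np.hstack([L[0][175:275,206:306],L[1][145:245,220:320]]),None,fx=4,fy=4,interpolation=cv2.INTER_CUBIC))"
```

```text
press-frame tcp mm [-111.3    1.2  242. ] rpy [ 3.141e+00  1.000e-03 -2.934e+00] F [0.2 0.5 1.4] t 20.95 q [-0.48  0.19  0.45  1.82 -0.09  1.15  1.78] w -6.591093207588681e-05
```

View pics/f.png

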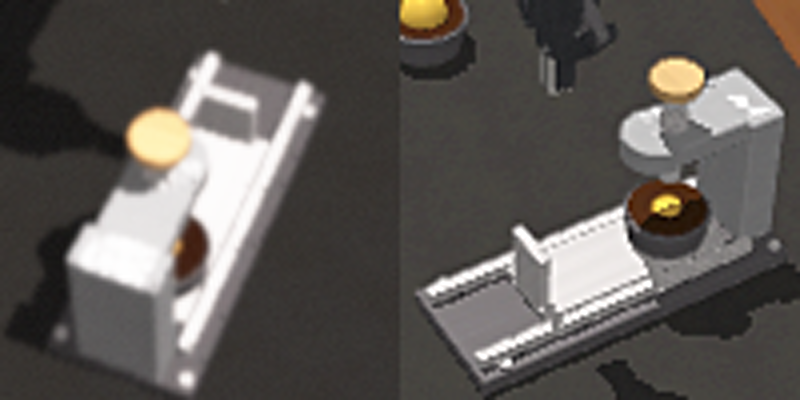

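The plunger is up again at (677,78), and the sled is still home with the tab at (535,265). Next I lower the fingers behind the tab.

>>> arm_command:
  series:
    - {"travel": [-0.1, 0, 1], "twist": [0, 0, 0], "claw": 1}
    - {"travel": [0, 0, 1], "twist": [0, 0, 0], "claw": 1}
    - {"travel": [0, 0, 1], "twist": [0, 0, 0], "claw": 1}
    - {"travel": [0, 0, 1], "twist": [0, 0, 0], "claw": 1}
    - {"travel": [0, 0, 1], "twist": [0, 0, 0], "claw": 1}
    - {"travel": [0, 0, 0.8], "twist": [0, 0, 0], "claw": 1}
    - {"travel": [0, 0, 0.5], "twist": [0, 0, 0], "claw": 1}
    - {"travel": [0, 0, 0.5], "twist": [0, 0, 0], "claw": 1}

```text
time_s: 21.85
position: [0.5305, 0.0032, 0.1053]
ee_rot: [-3.141, 0.0, -2.934]
force: [0.4, -0.3, -0.3]
gripper_width: -0.0002
grasp_force: 0.0
```

>>> arm_command:
  series:
    - {"travel": [0, 0, 0.5], "twist": [0, 0, 0], "claw": 1}
    - {"travel": [0, 0, 0.5], "twist": [0, 0, 0], "claw": 1}
    - {"travel": [0, 0, 0.5], "twist": [0, 0, 0], "claw": 1}
    - {"travel": [0, 0, 0.5], "twist": [0, 0, 0], "claw": 1}
    - {"travel": [0, 0, 0.4], "twist": [0, 0, 0], "claw": 1}
    - {"travel": [0, 0, 0], "twist": [0, 0, 0], "claw": 1}
    - {"travel": [0, 0, 0], "twist": [0, 0, 0], "claw": 1}
    - {"travel": [0, 0, 0], "twist": [0, 0, 0], "claw": 1}

```text
time_s: 22.65
position: [0.5303, 0.0031, 0.0583]
ee_rot: [3.142, 0.001, -2.934]
force: [0.2, 0.0, -0.1]
gripper_width: 0.0
grasp_force: 0.0
```

```bash
python3 st.py
```

```text
press-frame tcp mm [-109.6    1.    58.3] rpy [ 3.142e+00  1.000e-03 -2.934e+00] F [ 0.2  0.  -0.1] t 22.65 q [-0.41  0.42  0.39  2.   -0.23  0.77  1.9 ] w 2.571951788416876e-05
```

>>> arm_command:
  series:
    - {"travel": [0.4, 0, 0], "twist": [0, 0, 0], "claw": 1}
    - {"travel": [0.4, 0, 0], "twist": [0, 0, 0], "claw": 1}
    - {"travel": [0.4, 0, 0], "twist": [0, 0, 0], "claw": 1}
    - {"travel": [0.4, 0, 0], "twist": [0, 0, 0], "claw": 1}
    - {"travel": [0.4, 0, 0], "twist": [0, 0, 0], "claw": 1}
    - {"travel": [0.4, 0, 0], "twist": [0, 0, 0], "claw": 1}
    - {"travel": [0.4, 0, 0], "twist": [0, 0, 0], "claw": 1}
    - {"travel": [0.3, 0, 0], "twist": [0, 0, 0], "claw": 1}

```text
time_s: 23.45
position: [0.4685, -0.01, 0.0581]
ee_rot: [3.141, 0.0, -2.934]
force: [4.1, 1.2, 3.1]
gripper_width: 0.0001
grasp_force: 1.7
```

>>> arm_command:
  series:
    - {"travel": [0.1, 0, 0], "twist": [0, 0, 0], "claw": 1}
    - {"travel": [0.1, 0, 0], "twist": [0, 0, 0], "claw": 1}
    - {"travel": [0.1, 0, 0], "twist": [0, 0, 0], "claw": 1}
    - {"travel": [0.1, 0, 0], "twist": [0, 0, 0], "claw": 1}
    - {"travel": [0, 0, 0], "twist": [0, 0, 0], "claw": 1}
    - {"travel": [0, 0, 0], "twist": [0, 0, 0], "claw": 1}
    - {"travel": [0, 0, 0], "twist": [0, 0, 0], "claw": 1}
    - {"travel": [0, 0, 0], "twist": [0, 0, 0], "claw": 1}

```text
time_s: 24.25
position: [0.4632, -0.0111, 0.0579]
ee_rot: [-3.141, 0.004, -2.933]
force: [7.2, 1.1, -3.5]
gripper_width: -0.0002
grasp_force: 3.4
```

```bash
python3 st.py
```

```text
press-frame tcp mm [-178.1    1.    57.9] rpy [-3.141  0.004 -2.933] F [ 7.2  1.1 -3.5] t 24.25 q [-0.43  0.31  0.41  2.15 -0.19  0.71  1.9 ] w -0.00016100767486374465
```

>>> arm_command:
  series:
    - {"travel": [0.1, 0, 0], "twist": [0, 0, 0], "claw": 1}
    - {"travel": [0, 0, 0], "twist": [0, 0, 0], "claw": 1}
    - {"travel": [0, 0, 0], "twist": [0, 0, 0], "claw": 1}
    - {"travel": [0, 0, 0], "twist": [0, 0, 0], "claw": 1}
    - {"travel": [0, 0, 0], "twist": [0, 0, 0], "claw": 1}
    - {"travel": [-0.4, 0, 0], "twist": [0, 0, 0], "claw": 1}
    - {"travel": [-0.4, 0, 0], "twist": [0, 0, 0], "claw": 1}
    - {"travel": [0, 0, 0], "twist": [0, 0, 0], "claw": 1}

```text
time_s: 25.05
position: [0.475, -0.0083, 0.0574]
ee_rot: [3.141, -0.002, -2.933]
force: [-0.7, 0.0, -0.1]
gripper_width: -0.0002
grasp_force: 0.0
```

>>> arm_command:
  series:
    - {"travel": [0, 0, -0.5], "twist": [0, 0, 0], "claw": 1}
    - {"travel": [0, 0, -1], "twist": [0, 0, 0], "claw": 1}
    - {"travel": [0, 0, -1], "twist": [0, 0, 0], "claw": 1}
    - {"travel": [0, 0, -1], "twist": [0, 0, 0], "claw": 1}
    - {"travel": [0, 0, -1], "twist": [0, 0, 0], "claw": 1}
    - {"travel": [0, 0, -1], "twist": [0, 0, 0], "claw": 1}
    - {"travel": [0, 0, 0], "twist": [0, 0, 0], "claw": 1}
    - {"travel": [0, 0, 0], "twist": [0, 0, 0], "claw": 1}

```text
time_s: 25.85
position: [0.4745, -0.0086, 0.1681]
ee_rot: [3.141, 0.0, -2.934]
force: [-0.5, -0.5, 0.5]
gripper_width: 0.0001
grasp_force: 0.0
```

```bash
python3 st.py; python3 -c "
from h import *
L=[eyes.capture(n)['img'] for n in ('scene','side')]
cv2.imwrite('pics/g.png',cv2.resize(np.hstack([L[0][175:275,206:306],L[1][145:245,220:320]]),None,fx=4,fy=4,interpolation=cv2.INTER_CUBIC))"
```

```text
press-frame tcp mm [-166.6    1.1  168.1] rpy [ 3.141  0.    -2.934] F [-0.5 -0.5  0.5] t 25.85 q [-0.49  0.16  0.46  2.03 -0.09  0.97  1.8 ] w 7.117689752160848e-05
```

View pics/g.png

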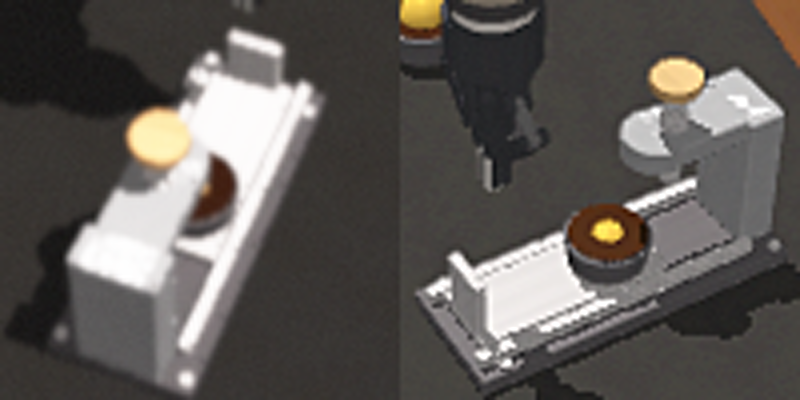

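The sled is fully out with the tab at (470,295), the plunger is up at (677,78), and the gripper is clear. Handing in.

```bash
python3 -c "
from plant import order
print(order.sign_off())"
```

```text
the job is handed in; nothing more can be done
None
```

I handed the job in at about 26 s. The sled was pushed home, and the plunger was held on the dome for about 1.6 s at roughly 19 N on the head. It then sprang back up, the sled was drawn out to its stop, and the arm was left clear; the sign-off gave no verdict.

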